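# Dock the long print cartridge

### The job

Pull the longer of the two cartridges out of the sloped rest, stand it upright, foot first, in the empty well of the docking station, and press it down past the stiff coupling until it is fully home on its hard stop, as deep as its docked neighbour. Feel for the stop rather than ramming it, let go, and leave the shorter cartridge in its bore and everything else where it is.

Things in the scene. Friction and masses are not known exactly. Their poses are not given: they have to be found in the camera images.
- long: the longer cartridge, loose: white round barrel with a 30 mm grey cap, 24 mm in diameter, 160 mm long, about 0.1 kg. Origin: centre of its foot (both ends are rounded like a ball of 24 mm); z axis along the barrel to the cap. At first its lowest 45 mm stand in a bore of the rest, leaning 27 to 33 degrees from vertical, cap towards the robot; it comes out along its axis
- short: the shorter cartridge, same make and diameter but 120 mm long; leans in the other bore of the rest, 80 mm beside the long one (either side). Origin and axes as for the long one. It stays
- rest: the sloped rest, fixed: an aluminium block 60 x 150 x 50 mm between two grey cheeks (162 mm over them), tilted 27 degrees about its y axis so that its two 26 mm bores (45 mm deep, 40 mm either side of the middle along y) lean to its -x side. Origin: middle of its footprint on the table; highest edge about 76 mm up
- dock: the docking station, fixed: grey block 80 mm (its x) x 170 mm (its y) x 75 mm high, origin at the centre of its underside. The empty well is 40 mm from the middle towards +y; 80 mm from it, towards -y, stands a fixed docked cartridge of the long kind, cap top 178 mm above the table
- well (a point): centre of the empty well's mouth, 75 mm above the table, z up. Upright round well, 28 mm in diameter, rim chamfered 4 mm. In it a black coupling pad, 45 to 49 mm below the mouth, resists with about 5 N and stays where pushed; pressed by the cartridge's foot it slides to a hard stop 57 mm below the mouth (foot then 18 mm, cap top 178 mm above the table)
- loupe: small black folding loupe standing open, 45 x 45 mm, 50 mm high; origin centre of its underside. Bystander between rest and docking station
- jar: amber jar with black lid, 64 mm in diameter, 75 mm high; origin centre of its underside. Bystander
- wash: white wash bottle, 60 mm in diameter, 160 mm high; origin centre of its underside. Bystander
- tape: brown tape roll, a flat disc of 90 mm diameter, 24 mm high; origin centre of its underside. Bystander
- driver: black-handled screwdriver lying on the table nearest the robot, roughly along y, about 25 mm thick and 160 mm long. Bystander
Things that resemble listed ones, but are neither listed nor needed, are in the scene too. Leave any blue or orange look-alike of the dock alone.

How it is judged (in metres and radians):
On the way, in this order (a step that is already met when the one before it is completed fails the run):
1. the longer cartridge is out of the rest (distance between long and rest above 0.09 m), for 0.1 s.
2. it stands upright in the empty well, foot at least 20 mm down (horizontal distance between long and well below 0.006 m and angle between long's own z axis and vertical below 0.15 rad and z of long in the frame of well below -0.02 m), for 0.1 s.
At the end, for the whole second after the job is handed in: the longer cartridge stands upright (within 0.15 rad) in the empty well, its foot within 6 mm of the well's axis and 54.5 to 59.5 mm below its mouth (home is 57 mm), released and at rest; the shorter one is in its bore (moved less than 20 mm); no bystander was moved more than 40 mm at any time (horizontal distance between long and well below 0.006 m and angle between long's own z axis and vertical below 0.15 rad and z of long in the frame of well between -0.0595 and -0.0545 m and linear speed of long below 0.02 m/s and distance of short from where it was at the start of the episode below 0.02 m and contact force between the fingers and long below 0.1 N); the robot touches nothing.
It fails at once if a bystander (loupe, jar, wash bottle, tape roll or screwdriver) is shoved more than 40 mm (distance of any of loupe, jar, wash, tape, driver from where it was at the start of the episode above 0.04 m).
It fails at once if the shorter cartridge is taken out of its bore (moved more than 20 mm) (distance of short from where it was at the start of the episode above 0.02 m).
It fails at once if the cartridge is rammed into the docking station (more than 50 N) (contact force between long and dock above 50 N).
It also fails if it takes over 45 s, if anything falls off the work surface, if the arm or the gripper's body presses on something with over 40 N, if the wrist force passes 120 N, or if a joint passes its speed limit or range.

### The arm

A 6-joint arm with a two-finger parallel gripper is mounted at the origin on the work surface. World frame = base frame: x ahead of the robot, y to its left, z up, the work surface at z = 0. Lengths are in mm, angles in rad, forces in N, time in s.
With the tool pointing down it reaches from about 300 to 775 mm from the base axis. Payload 14.6 kg.
Tool frame: the origin (TCP) lies midway between the tips of the shut fingers; the grasp point (between the pads) lies 19 mm behind it; z points along the fingers, y is the line along which they close (so a half turn about z gives the same grasp; the last joint's range is limited). The gripper opens to 85 mm and grips with 20 to 120 N. Pads are 22 mm wide; open, the fingers measure 114 mm over their backs; the gripper's body (76 mm by 85 mm) begins 54 mm behind the grasp point. The pads swing forward as they close: fully open they stand 13 mm farther back than shut.
Start: joints at [1.238, 0.3, 1.521, -0, 1.321, -0.067], TCP at [144.472, 530.676, 231.281] pointing down, gripper open.
Joint ranges: [-3.03, 3.03], [-0.79, 2.21], [0.23, 2.52], [-1.04, 4.18], [0, 3.07], [-2.55, 2.55]. Speed limits (rad/s): [2.22, 2.22, 2.57, 3.14, 3.14, 3.14].

### API

Orientations are given as a unit quaternion [x, y, z, w].
In Python, from station import manip gives the robot as it stands.
- The arm moves only by the tool jog_arm, never from a script. Its argument "commands" is a list of rows, each an object with "twist": the turn, a rotation vector about the world's x, y, z in degrees, a list of three; "offset": the shift along the world's x, y, z in cm, a list of three; "jaw": the finger opening in cm, from 0 to 8.54. A call has exactly 5 rows; each row shifts and turns the commanded pose from where the row before left it; what a row does not reach is not made up. A row lasts 1/8 s, in which the tool goes at most 62.5 mm and 10.7 degrees, less where a joint would pass 70% of its speed; a pose out of reach is approached as far as the arm can. A call is refused whole if a number of a shift passes 6.25 or a number of a turn 10.7, either way. A call with a gripper value outside its range is refused whole. The fingers move at their own pace and stop on an object; "newtons" is the grip in N (left out, the last holds). Time passes only in rows, so rows that do not move let the fingers close, or fill a call up. It gives the time, the measured TCP pose, the force, the opening and the grip force at its end, in the units of the state.
- manip.read_state(): the state, without advancing time (a new reading comes with each control period).
- manip.read_camera(name): name is "scene" or "side" or "wrist"; returns the picture (384x512x3 uint8, red, green, blue); there is no depth.
- manip.get_calibration(name): a dict with "camera_matrix" (3x3 intrinsics, pixels), "dist_coeffs" ([k1, k2, p1, p2, k3] as OpenCV has them; the pictures are not rectified), "T" (4x4, takes a point from camera to world coordinates). Camera axes: x right, y down, z forward; pixel columns grow to the right and rows downward; lengths in mm; the calibration is good to about 2 mm. A picture is of the moment at which its call begins: read the wrist's pose just before it. get_calibration takes no time and is no camera call; for the wrist camera it gives the pose at the moment of the call.
- manip.job_done(): hands the job in; it is judged then, once.
Trained networks look in the newest picture that a camera, given by its name, has taken for a name from the list of things; names that differ only in an ending like _2 or _b are one class to them, and where a whole thing is asked for, a point or a joint stands for the part that bears it (a point fixed in the world has none). Each returns a list of dicts, best first, with "conf" (0 to 1); they miss things now and then, are a little off and sometimes report something else, mostly with a low value. They report only what shows in the picture. A call takes as long as a camera call. They do not tell look-alikes from the thing itself.
- manip.boxes_of(camera, label): "at" ([column, row] in pixels, amid what is visible of it).
The state is a dict: "clock": time; "joint_positions": joint angles; "qvel": joint speeds; "joint_torque": joint torques, N m; "tool_pos": TCP position; "orientation": TCP orientation; "contact_force": force on the tool from outside, world axes, zero at the start; "ft_torque": the same for the moment, N m; "finger_gap": finger opening in mm; "grasp_force": force on a finger pad.
Only numpy, scipy, OpenCV 4.12 (cv2) and the standard library are available. Lean on these libraries where they do the work, as an engineer would, in place of code of your own. Each camera call takes 0.05 s, during which the arm holds its last target. There are 200 camera calls.

## Working session

There is one attempt and no reset: what is moved stays moved. The work goes in short steps, Python scripts to look and compute and a tool call to move; the robot and the scene stay as the last step left them, time stands still between calls to the robot, and variables do not carry over. Pictures are saved under pics/ and viewed, at most 10 in all, crops included, and the job is handed in when it is done.

Besides the shell and the picture viewer there is one more tool, called after "Emit:" as a command line: name --argument value ..., lists and objects as JSON in quotes. jog_arm: Moves the arm, as the interface text tells. Its arguments: {"type":"object","properties":{"commands":{"type":"array"},"newtons":{"type":"number"}},"required":["commands"]}

```bash
mkdir -p pics; ls
python3 - <<'E'
from station import manip
import cv2,numpy as np
ims=[]
for c in ("scene","side"):
    im=manip.read_camera(c); cv2.imwrite(f"pics/{c}0.png",im[:,:,::-1])
    k=manip.get_calibration(c); print(c,np.round(k["camera_matrix"],1).tolist(),np.round(k["dist_coeffs"],4).tolist(),np.round(k["T"],3).tolist())
    for n in ("long","short","dock","rest","loupe"):
        print(n,[(np.round(d["at"]).tolist(),round(d["conf"],2)) for d in manip.boxes_of(c,n)][:3])
s=manip.read_state();print(s)
E
```

```text
pics
scene [[463.8, 0.0, 257.8], [0.0, 463.8, 199.0], [0.0, 0.0, 1.0]] [-0.0577, 0.0, 0.0, 0.0, 0.0] [[-0.471, 0.673, -0.569, 1267.447], [0.882, 0.364, -0.299, 325.829], [0.006, -0.643, -0.766, 1018.682], [0.0, 0.0, 0.0, 1.0]]
long [([340.0, 220.0], 0.98), ([320.0, 250.0], 0.24)]
short [([310.0, 222.0], 0.5)]
dock [([203.0, 214.0], 0.85), ([371.0, 186.0], 0.85), ([123.0, 193.0], 0.62)]
rest []
loupe [([256.0, 236.0], 0.6)]
side [[435.7, 0.0, 251.6], [0.0, 435.7, 191.0], [0.0, 0.0, 1.0]] [-0.0317, 0.0, 0.0, 0.0, 0.0] [[-0.898, -0.327, 0.295, 247.788], [-0.44, 0.674, -0.593, 567.925], [-0.006, -0.662, -0.749, 892.359], [0.0, 0.0, 0.0, 1.0]]
long [([201.0, 272.0], 0.9)]
short []
dock [([238.0, 167.0], 0.95), ([257.0, 112.0], 0.92), ([284.0, 335.0], 0.7)]
rest [([186.0, 281.0], 0.81), ([213.0, 219.0], 0.45)]
loupe [([214.0, 220.0], 0.71)]
{'clock': 0.6, 'joint_positions': array([ 1.23839875e+00,  2.99895853e-01,  1.52103744e+00, -1.15728010e-05,
        1.32069797e+00, -6.65822403e-02]), 'qvel': array([ 1.80686525e-04,  6.63113509e-04, -7.52347297e-04,  3.65590635e-05,
        1.08557703e-03, -1.42141026e-03]), 'joint_torque': array([ 5.93212608e-04, -5.43162775e+01, -3.61892831e+01,  3.50337359e-05,
        6.37572848e-04,  2.88364106e-06]), 'tool_pos': array([144.47101378, 530.66149958, 231.26700377]), 'orientation': array([ 1.32515305e-01,  9.91180959e-01, -2.00305417e-05,  1.67002707e-06]), 'contact_force': array([-0.10155972, -0.11160984, -0.08032074]), 'ft_torque': array([-0.00962223,  0.0360951 , -0.01021319]), 'grasp_force': 0.0, 'finger_gap': 85.34555253884898}
```

View pics/scene0.png

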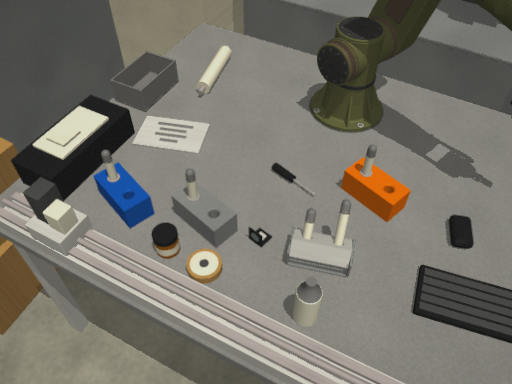

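View pics/side0.png

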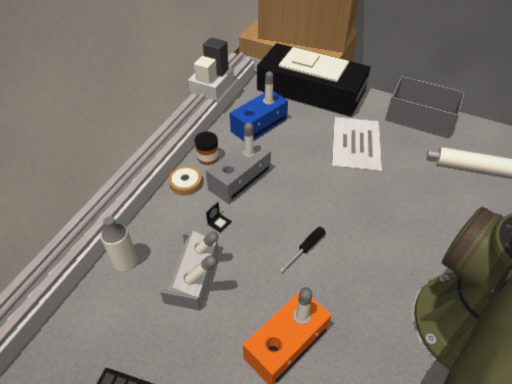

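The scene view shows the grey dock at (205,214) with its well near (214,214), and the rest at (320,250) with the long cartridge on the right, cap at (345,206). The side view shows the dock at (238,170) and the long cartridge's cap at (209,263). I'll enlarge these areas.

Run:
```python
import cv2,numpy as np
a=cv2.imread("pics/scene0.png");b=cv2.imread("pics/side0.png")
A=cv2.resize(a[150:275,165:365],None,fx=4,fy=4,interpolation=cv2.INTER_CUBIC)
cv2.imwrite("pics/cs.png",A)
B1=cv2.resize(b[115:200,200:280],None,fx=5,fy=5,interpolation=cv2.INTER_CUBIC)
B2=cv2.resize(b[225:310,155:235],None,fx=5,fy=5,interpolation=cv2.INTER_CUBIC)
cv2.imwrite("pics/cd.png",np.hstack([B1,B2]))
```

```text
(no output)
```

View pics/cs.png

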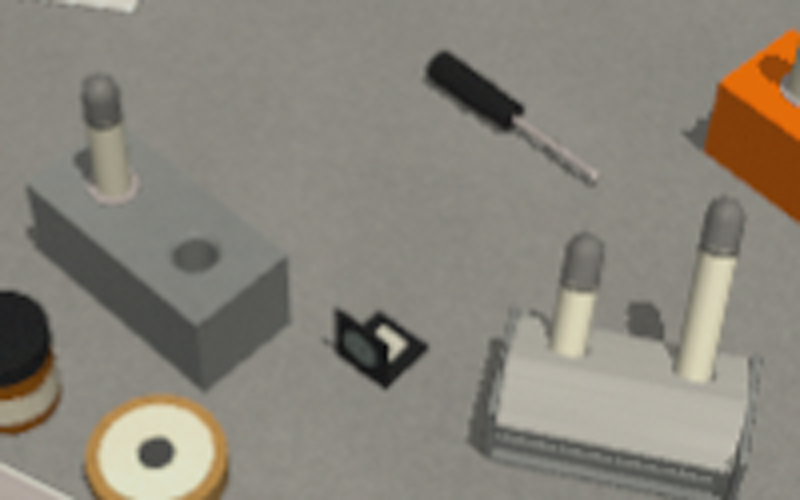

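View pics/cd.png

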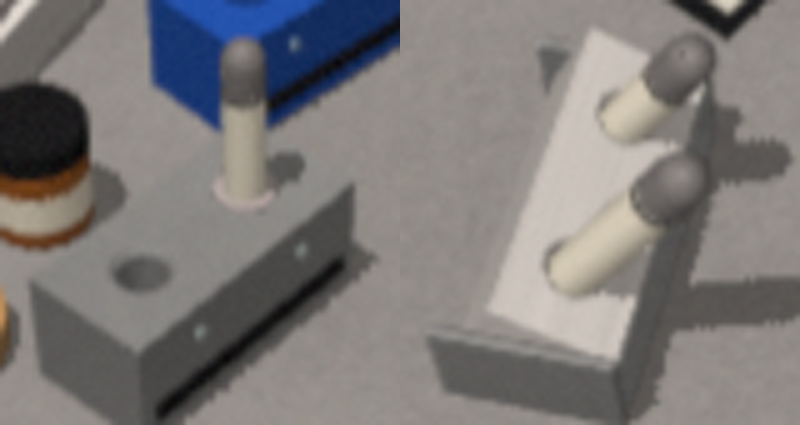

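The scene crop shows the well mouth at about (195,256), the docked cap at (101,93), the long cap at (724,219) with its barrel entry at (697,372), and the short cap at (586,254). In the side crops the well is at (142,273), the docked cap at (244,58), the long cap at (278,182) and its entry at (173,272).

```bash
cat > h.py <<'E'
from station import manip
import cv2,numpy as np
def ray(c,p):
    k=manip.get_calibration(c);T=np.array(k["T"])
    q=cv2.undistortPoints(np.array([[p]],float),np.array(k["camera_matrix"]),np.array(k["dist_coeffs"]))[0,0]
    d=T[:3,:3]@[q[0],q[1],1];return T[:3,3],d/np.linalg.norm(d)
def atz(c,p,z):
    o,d=ray(c,p);return o+d*(z-o[2])/d[2]
def tri(ps):
    A=0;b=0;R=[]
    for c,p in ps:
        o,d=ray(c,p);M=np.eye(3)-np.outer(d,d);A=A+M;b=b+M@o;R.append((M,o))
    x=np.linalg.solve(A,b);return x,[round(float(np.linalg.norm(M@(x-o))),1) for M,o in R]
def sc(u,v):return [(u+.5)/4-.5+165,(v+.5)/4-.5+150]
def s1(u,v):return [(u+.5)/5-.5+200,(v+.5)/5-.5+115]
def s2(u,v):return [(u+.5)/5-.5+155,(v+.5)/5-.5+225]
E
python3 - <<'E'
from h import *
np.set_printoptions(precision=1,suppress=True)
print("well",atz("scene",sc(195,256),75),atz("side",s1(142,273),75),tri([("scene",sc(195,256)),("side",s1(142,273))]))
print("dcap",atz("scene",sc(101,96),166),atz("side",s1(244,59),166))
a=tri([("scene",sc(724,220)),("side",s2(278,182))]);b=tri([("scene",sc(697,370)),("side",s2(173,272))])
print("cap",a,"entry",b);d=a[0]-b[0];L=np.linalg.norm(d);print(d/L,L,np.degrees(np.arccos(d[2]/L)))
print("short",tri([("scene",sc(586,255)),("side",s2(288,60))]), "loupe", atz("scene",[256,236],20))
for n,p in (("jar",(165,240)),("driver",(285,173))):print(n,atz("scene",p,30))
for n,p in (("r1",(520,312)),("r2",(752,358))):print(n,atz("scene",sc(*p),76))
for p in ((205,25),(450,0)):pass
# rest top edge in side: (590,30)->(488,312) lower/back edge ; (705,80)->(620,355)
for p in ((190,30),(88,312),(220,355)):print(atz("side",s2(*p),50),atz("side",s2(*p),76))
E
```

```text
well [ 663.9 -121.    75. ] [ 658.9 -120.1   75. ] (array([ 661.1, -123.3,   70.8]), [0.3, 0.3])
dcap [ 641.1 -197.4  166. ] [ 638.5 -201.4  166. ]
cap (array([533.5, 182.2, 147.3]), [0.4, 0.4]) entry (array([584.3, 197.7,  62.4]), [0.5, 0.5])
[-0.5 -0.2  0.8] 100.14180368029808 32.03234982207894
short (array([573. , 110.3, 114.9]), [0.6, 0.6]) loupe [639.3  -8.8  20. ]
jar [ 769.2 -207.1   30. ]
driver [406.7 -37.7  30. ]
r1 [605.4  83.6  76. ]
r2 [569.1 225.9  76. ]
[651.   76.6  50. ] [638.5  91.8  76. ]
[612.2 225.8  50. ] [601.  236.4  76. ]
[550.2 218.4  50. ] [540.9 229.2  76. ]
```

Emit:
jog_arm --commands '[{"twist": [0,0,-10.1],"offset": [3.6,-3.6,0.3],"jaw": 8.5},{"twist": [0,0,-10.1],"offset": [3.6,-3.6,0.3],"jaw": 8.5},{"twist": [0,0,-10.1],"offset": [3.6,-3.6,0],"jaw": 8.5},{"twist": [0,0,-10.1],"offset": [3.6,-3.6,0],"jaw": 8.5},{"twist": [0,0,-10.1],"offset": [3.6,-3.6,0],"jaw": 8.5}]'

```text
clock: 1.23
tool_pos: [325.5, 349.4, 237.5]
orientation: [0.545, 0.838, 0.0, 0.0]
contact_force: [0.6, 0.4, 0.7]
finger_gap: 85.3
grasp_force: 0.0
```

Emit:
jog_arm --commands '[{"twist": [0,0,-10.1],"offset": [3.6,-3.6,0],"jaw": 8.5},{"twist": [2.4,-9.7,0],"offset": [3.6,-3.6,0],"jaw": 8.5},{"twist": [2.4,-9.7,0],"offset": [3.6,-3.5,-0.5],"jaw": 8.5},{"twist": [2.4,-9.7,0],"offset": [3.6,-3.5,-0.5],"jaw": 8.5},{"twist": [0,0,0],"offset": [3.2,-3.2,-0.5],"jaw": 8.5}]'

```text
clock: 1.85
tool_pos: [500.2, 175.2, 221.9]
orientation: [0.593, 0.762, 0.204, 0.161]
contact_force: [0.7, 1.1, -0.4]
finger_gap: 85.0
grasp_force: 0.0
```

Emit:
jog_arm --commands '[{"twist": [0,0,0],"offset": [0,0,0],"jaw": 8.5},{"twist": [0,0,0],"offset": [0,0,0],"jaw": 8.5},{"twist": [0,0,0],"offset": [0,0,0],"jaw": 8.5},{"twist": [0,0,0],"offset": [0,0,0],"jaw": 8.5},{"twist": [0,0,0],"offset": [0,0,0],"jaw": 8.5}]'

```text
clock: 2.48
tool_pos: [500.3, 177.1, 222.4]
orientation: [0.593, 0.762, 0.203, 0.16]
contact_force: [-0.0, -0.3, 0.7]
finger_gap: 85.4
grasp_force: 0.0
```

Run:
```python
from h import *
from scipy.spatial.transform import Rotation as Ro
np.set_printoptions(precision=3,suppress=True)
s=manip.read_state();print(s["tool_pos"],Ro.from_quat(s["orientation"]).as_matrix(),s["joint_positions"])
T=np.array(manip.get_calibration("wrist")["T"]);K=np.array(manip.get_calibration("wrist")["camera_matrix"]);D=np.array(manip.get_calibration("wrist")["dist_coeffs"])
im=manip.read_camera("wrist")[:,:,::-1].copy();cv2.imwrite("pics/w0raw.png",im)
def pr(P):
    Ti=np.linalg.inv(T);return cv2.projectPoints(np.array(P,float),cv2.Rodrigues(Ti[:3,:3])[0],Ti[:3,3],K,D)[0][:,0]
C=np.array([533.5,182.2,147.3]);d=np.array([-.5,-.125,.857])
P=[C,C-60*d,C-100*d];print(pr(P),T)
for p in pr(P): cv2.circle(im,tuple(int(v) for v in np.clip(p,-999,999)),3,(0,0,255),1)
cv2.imwrite("pics/w0.png",im)
```

```text
[500.28  177.093 222.378] [[-0.245  0.839  0.485]
 [ 0.97   0.213  0.12 ]
 [-0.002  0.5   -0.866]] [ 0.28   0.025  1.943 -0.03   0.651  0.05 ]
[[249.782 206.075]
 [252.97  187.592]
 [254.48  178.841]] [[  0.839   0.107   0.533 413.758]
 [  0.215  -0.966  -0.145 226.422]
 [  0.499   0.236  -0.834 346.205]
 [  0.      0.      0.      1.   ]]
```

View pics/w0.png

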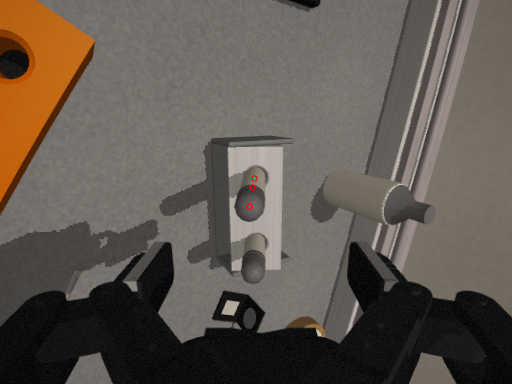

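Emit:
jog_arm --commands '[{"twist": [0,0,0],"offset": [-0.6,-0.4,-0.4],"jaw": 8.5},{"twist": [0,0,0],"offset": [1.5,0.37,-2.68],"jaw": 8.5},{"twist": [0,0,0],"offset": [1.5,0.37,-2.68],"jaw": 8.5},{"twist": [0,0,0],"offset": [1.5,0.37,-2.68],"jaw": 8.5},{"twist": [0,0,0],"offset": [1.5,0.37,-2.68],"jaw": 8.5}]'

```text
clock: 3.15
tool_pos: [554.5, 187.3, 110.0]
orientation: [0.594, 0.762, 0.203, 0.16]
contact_force: [0.4, 0.2, 0.6]
finger_gap: 85.2
grasp_force: 0.0
```

Emit:
jog_arm --commands '[{"twist": [0,0,0],"offset": [0,0,0],"jaw": 4},{"twist": [0,0,0],"offset": [0,0,0],"jaw": 3},{"twist": [0,0,0],"offset": [0,0,0],"jaw": 2.6},{"twist": [0,0,0],"offset": [0,0,0],"jaw": 1.5},{"twist": [0,0,0],"offset": [0,0,0],"jaw": 1.5}]' --newtons 30

```text
clock: 3.78
tool_pos: [554.8, 187.6, 112.3]
orientation: [0.593, 0.762, 0.204, 0.16]
contact_force: [-5.2, -2.2, 8.1]
finger_gap: 23.3
grasp_force: 30.4
```

Emit:
jog_arm --commands '[{"twist": [0,0,0],"offset": [0,0,0],"jaw": 1.5},{"twist": [0,0,0],"offset": [0,0,0],"jaw": 1.5},{"twist": [0,0,0],"offset": [0,0,0],"jaw": 1.5},{"twist": [0,0,0],"offset": [0,0,0],"jaw": 1.5},{"twist": [0,0,0],"offset": [0,0,0],"jaw": 1.5}]'

```text
clock: 4.4
tool_pos: [554.8, 187.6, 112.3]
orientation: [0.593, 0.762, 0.204, 0.16]
contact_force: [-4.3, -1.4, 7.4]
finger_gap: 23.2
grasp_force: 30.5
```

Emit:
jog_arm --commands '[{"twist": [0,0,0],"offset": [-0.56,-0.14,1.05],"jaw": 1.5},{"twist": [0,0,0],"offset": [-0.56,-0.14,1.05],"jaw": 1.5},{"twist": [0,0,0],"offset": [-0.56,-0.14,1.05],"jaw": 1.5},{"twist": [0,0,0],"offset": [-0.56,-0.14,1.05],"jaw": 1.5},{"twist": [0,0,0],"offset": [-0.56,-0.14,1.05],"jaw": 1.5}]' --newtons 50

```text
clock: 5.03
tool_pos: [525.9, 180.3, 164.3]
orientation: [0.594, 0.762, 0.203, 0.16]
contact_force: [-1.2, -0.1, -1.4]
finger_gap: 23.0
grasp_force: 49.3
```

Emit:
jog_arm --commands '[{"twist": [0,0,0],"offset": [-0.6,-0.15,2.5],"jaw": 1.5},{"twist": [0,0,0],"offset": [-0.6,-0.15,2.5],"jaw": 1.5},{"twist": [0,0,0],"offset": [0,0,2.5],"jaw": 1.5},{"twist": [0,0,0],"offset": [0,0,0],"jaw": 1.5},{"twist": [0,0,0],"offset": [0,0,0],"jaw": 1.5}]'

```text
clock: 5.65
tool_pos: [514.0, 177.3, 237.6]
orientation: [0.594, 0.762, 0.203, 0.16]
contact_force: [-0.6, -0.4, -1.7]
finger_gap: 22.7
grasp_force: 49.3
```

Emit:
jog_arm --commands '[{"twist": [-2.4,9.7,0],"offset": [0,-1,0.5],"jaw": 1.5},{"twist": [-2.4,9.7,0],"offset": [0.5,-3,0.5],"jaw": 1.5},{"twist": [-2.4,9.7,0],"offset": [1,-3.5,0],"jaw": 1.5},{"twist": [0,0,0],"offset": [2,-4,0],"jaw": 1.5},{"twist": [0,0,0],"offset": [2.2,-4,0],"jaw": 1.5}]'

```text
clock: 6.28
tool_pos: [571.8, 21.2, 246.7]
orientation: [0.614, 0.789, -0.001, -0.001]
contact_force: [0.5, 0.9, 0.1]
finger_gap: 22.6
grasp_force: 49.4
```

Emit:
jog_arm --commands '[{"twist": [0,0,0],"offset": [2.5,-4,0],"jaw": 1.5},{"twist": [0,0,0],"offset": [2.5,-4,0],"jaw": 1.5},{"twist": [0,0,0],"offset": [2,-3.3,0],"jaw": 1.5},{"twist": [0,0,0],"offset": [1.5,-2,0],"jaw": 1.5},{"twist": [0,0,0],"offset": [0.5,-1,0],"jaw": 1.5}]'

```text
clock: 6.9
tool_pos: [661.6, -121.5, 246.5]
orientation: [0.615, 0.789, -0.001, -0.001]
contact_force: [-0.5, -0.1, -1.3]
finger_gap: 23.0
grasp_force: 49.4
```

Emit:
jog_arm --commands '[{"twist": [0,0,0],"offset": [0,0,0],"jaw": 1.5},{"twist": [0,0,0],"offset": [0,0,0],"jaw": 1.5},{"twist": [0,0,0],"offset": [0,0,0],"jaw": 1.5},{"twist": [0,0,0],"offset": [0,0,0],"jaw": 1.5},{"twist": [0,0,0],"offset": [0,0,0],"jaw": 1.5}]'

```text
clock: 7.52
tool_pos: [661.4, -120.3, 248.7]
orientation: [0.614, 0.789, 0.0, 0.0]
contact_force: [-0.0, 0.0, -1.2]
finger_gap: 22.8
grasp_force: 49.4
```

Run:
```python
from h import *
from scipy.spatial.transform import Rotation as Ro
np.set_printoptions(precision=3,suppress=True)
s=manip.read_state();R=Ro.from_quat(s["orientation"]).as_matrix();t=s["tool_pos"];print(t,R[:,2])
a=[]
for c,(x,y) in (("scene",(150,130)),("side",(180,70))):
    im=manip.read_camera(c)[:,:,::-1];cv2.imwrite(f"pics/{c}1.png",im)
    k=manip.get_calibration(c);Ti=np.linalg.inv(k["T"])
    print(c,cv2.projectPoints(np.array([t,t+R[:,2]*(106-12),[661,-121,75]]),cv2.Rodrigues(Ti[:3,:3])[0],Ti[:3,3],np.array(k["camera_matrix"]),np.array(k["dist_coeffs"]))[0][:,0]-[x,y])
    a.append(cv2.resize(im[y:y+120,x:x+80],None,fx=5,fy=5,interpolation=cv2.INTER_CUBIC))
cv2.imwrite("pics/hov.png",np.hstack(a))
im=manip.read_camera("wrist")[:,:,::-1];cv2.imwrite("pics/w1.png",im)
```

```text
[ 661.44  -120.311  248.728] [ 0. -0. -1.]
scene [[59.13  36.331]
 [61.96  62.975]
 [63.976 82.854]]
side [[43.67  46.581]
 [45.671 76.41 ]
 [47.465 98.744]]
```

View pics/hov.png

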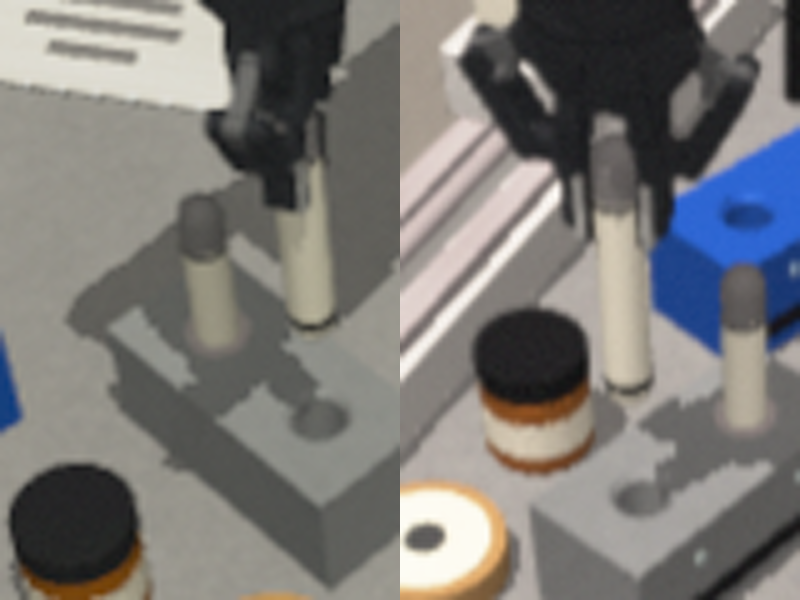

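View pics/w1.png

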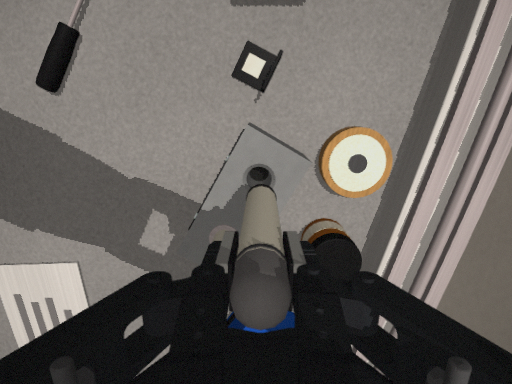

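The scene and side crops show the cartridge hanging upright, foot near (311,330) and (629,396), with the well below at (319,420) and (640,498). The wrist view confirms the well mouth at (259,176), in line with the barrel. I'll measure the foot and well against each other.

Run:
```python
from h import *
np.set_printoptions(precision=1,suppress=True)
f=lambda x,y,u,v:[(u+.5)/5-.5+x,(v+.5)/5-.5+y]
S=lambda u,v:("scene",f(150,130,u,v));D=lambda u,v:("side",f(180,70,u,v))
print("well",tri([S(319,420),D(240,498)]),"foot",tri([S(310,311),D(229,373)]))
for k in (70.8,75):print(atz(*S(319,420),k),atz(*D(240,498),k),atz("wrist",(259,176.5),k))
print("barrel top",tri([S(305,235),D(220,225)]))
import cv2
g=cv2.imread("pics/w1.png");cv2.imwrite("pics/w1c.png",cv2.resize(g[120:260,190:330],None,fx=4,fy=4,interpolation=cv2.INTER_CUBIC))
```

```text
well (array([ 661.6, -122.6,   71.6]), [0.0, 0.0]) foot (array([ 662.5, -120.6,  160.8]), [0.6, 0.6])
[ 661.1 -123.    70.8] [ 662.  -123.2   70.8] [ 659.5 -120.6   70.8]
[ 663.8 -121.    75. ] [ 659.9 -119.7   75. ] [ 659.3 -119.8   75. ]
barrel top (array([ 670.1, -119.7,  238.6]), [12.8, 12.8])
```

View pics/w1c.png

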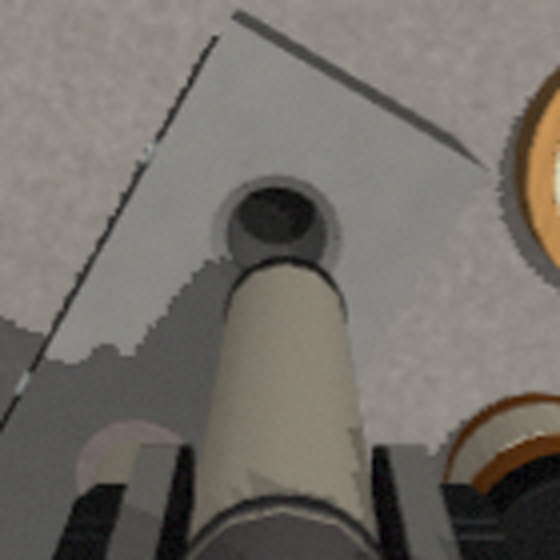

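The enlarged wrist view shows the chamfer ring centred at about (278,238) and the foot ring's centre at x=287. The foot is therefore off by about 1.5 mm in +x and 1.8 mm in +y. I'll correct that and descend.

Emit:
jog_arm --commands '[{"twist": [0,0,0],"offset": [-0.14,-0.18,0],"jaw": 1.5},{"twist": [0,0,0],"offset": [0,0,-1.6],"jaw": 1.5},{"twist": [0,0,0],"offset": [0,0,-1.6],"jaw": 1.5},{"twist": [0,0,0],"offset": [0,0,-1.6],"jaw": 1.5},{"twist": [0,0,0],"offset": [0,0,-1.6],"jaw": 1.5}]'

```text
clock: 8.3
tool_pos: [659.9, -122.3, 183.0]
orientation: [0.614, 0.789, -0.0, -0.0]
contact_force: [1.1, -0.8, -0.5]
finger_gap: 22.8
grasp_force: 49.4
```

Emit:
jog_arm --commands '[{"twist": [0,0,0],"offset": [0,0,-0.4],"jaw": 1.5},{"twist": [0,0,0],"offset": [0,0,-0.4],"jaw": 1.5},{"twist": [0,0,0],"offset": [0,0,-0.4],"jaw": 1.5},{"twist": [0,0,0],"offset": [0,0,-0.4],"jaw": 1.5},{"twist": [0,0,0],"offset": [0,0,-0.4],"jaw": 1.5}]'

```text
clock: 8.93
tool_pos: [660.1, -122.3, 164.5]
orientation: [0.614, 0.789, 0.0, 0.0]
contact_force: [0.3, -0.8, -1.2]
finger_gap: 22.8
grasp_force: 49.4
```

Emit:
jog_arm --commands '[{"twist": [0,0,0],"offset": [0,0,-0.3],"jaw": 1.5},{"twist": [0,0,0],"offset": [0,0,-0.3],"jaw": 1.5},{"twist": [0,0,0],"offset": [0,0,-0.3],"jaw": 1.5},{"twist": [0,0,0],"offset": [0,0,-0.3],"jaw": 1.5},{"twist": [0,0,0],"offset": [0,0,-0.3],"jaw": 1.5}]'

```text
clock: 9.55
tool_pos: [660.1, -122.4, 149.4]
orientation: [0.615, 0.789, -0.0, 0.0]
contact_force: [-0.6, -0.0, -1.0]
finger_gap: 22.6
grasp_force: 49.4
```

Emit:
jog_arm --commands '[{"twist": [0,0,0],"offset": [0,0,-0.2],"jaw": 1.5},{"twist": [0,0,0],"offset": [0,0,-0.2],"jaw": 1.5},{"twist": [0,0,0],"offset": [0,0,-0.2],"jaw": 1.5},{"twist": [0,0,0],"offset": [0,0,-0.2],"jaw": 1.5},{"twist": [0,0,0],"offset": [0,0,-0.2],"jaw": 1.5}]'

```text
clock: 10.18
tool_pos: [660.1, -122.3, 139.5]
orientation: [0.614, 0.789, 0.0, 0.0]
contact_force: [-0.1, -0.6, -1.2]
finger_gap: 22.9
grasp_force: 49.4
```

Emit:
jog_arm --commands '[{"twist": [0,0,0],"offset": [0,0,-0.16],"jaw": 1.5},{"twist": [0,0,0],"offset": [0,0,-0.16],"jaw": 1.5},{"twist": [0,0,0],"offset": [0,0,-0.16],"jaw": 1.5},{"twist": [0,0,0],"offset": [0,0,-0.16],"jaw": 1.5},{"twist": [0,0,0],"offset": [0,0,-0.16],"jaw": 1.5}]'

```text
clock: 10.8
tool_pos: [660.1, -122.3, 131.5]
orientation: [0.614, 0.789, -0.0, -0.0]
contact_force: [-0.5, -0.3, -0.9]
finger_gap: 23.1
grasp_force: 49.4
```

Emit:
jog_arm --commands '[{"twist": [0,0,0],"offset": [0,0,-0.1],"jaw": 1.5},{"twist": [0,0,0],"offset": [0,0,-0.1],"jaw": 1.5},{"twist": [0,0,0],"offset": [0,0,-0.1],"jaw": 1.5},{"twist": [0,0,0],"offset": [0,0,-0.1],"jaw": 1.5},{"twist": [0,0,0],"offset": [0,0,-0.1],"jaw": 1.5}]'

```text
clock: 11.42
tool_pos: [660.2, -122.3, 126.7]
orientation: [0.614, 0.789, 0.0, 0.0]
contact_force: [-0.8, -0.5, 4.2]
finger_gap: 22.7
grasp_force: 49.8
```

Emit:
jog_arm --commands '[{"twist": [0,0,0],"offset": [0,0,-0.1],"jaw": 1.5},{"twist": [0,0,0],"offset": [0,0,-0.1],"jaw": 1.5},{"twist": [0,0,0],"offset": [0,0,-0.1],"jaw": 1.5},{"twist": [0,0,0],"offset": [0,0,-0.1],"jaw": 1.5},{"twist": [0,0,0],"offset": [0,0,-0.1],"jaw": 1.5}]'

```text
clock: 12.05
tool_pos: [660.2, -122.4, 121.8]
orientation: [0.614, 0.789, 0.0, 0.0]
contact_force: [-1.2, 0.1, 10.5]
finger_gap: 23.3
grasp_force: 50.4
```

Emit:
jog_arm --commands '[{"twist": [0,0,0],"offset": [0,0,-0.05],"jaw": 1.5},{"twist": [0,0,0],"offset": [0,0,-0.05],"jaw": 1.5},{"twist": [0,0,0],"offset": [0,0,-0.05],"jaw": 1.5},{"twist": [0,0,0],"offset": [0,0,-0.05],"jaw": 1.5},{"twist": [0,0,0],"offset": [0,0,-0.05],"jaw": 1.5}]'

```text
clock: 12.68
tool_pos: [660.7, -122.6, 121.5]
orientation: [0.614, 0.789, 0.0, 0.001]
contact_force: [-5.6, -0.4, 23.0]
finger_gap: 22.9
grasp_force: 51.6
```

Emit:
jog_arm --commands '[{"twist": [0,0,0],"offset": [0,0,0.15],"jaw": 1.5},{"twist": [0,0,0],"offset": [0,0,0],"jaw": 3.5},{"twist": [0,0,0],"offset": [0,0,0],"jaw": 5.5},{"twist": [0,0,0],"offset": [0,0,0],"jaw": 5.5},{"twist": [0,0,0],"offset": [0,0,0],"jaw": 5.5}]'

```text
clock: 13.3
tool_pos: [660.0, -122.3, 120.3]
orientation: [0.614, 0.789, -0.0, -0.0]
contact_force: [0.4, -0.9, 0.7]
finger_gap: 55.1
grasp_force: 0.0
```

Emit:
jog_arm --commands '[{"twist": [0,0,0],"offset": [0,0,2],"jaw": 5.5},{"twist": [0,0,0],"offset": [0,0,3],"jaw": 5.5},{"twist": [0,0,0],"offset": [0,0,4],"jaw": 5.5},{"twist": [0,0,0],"offset": [0,0,4],"jaw": 5.5},{"twist": [0,0,0],"offset": [-1,0,4],"jaw": 5.5}]'

```text
clock: 13.92
tool_pos: [649.9, -122.2, 293.4]
orientation: [0.614, 0.789, 0.0, 0.001]
contact_force: [0.3, -0.0, -0.1]
finger_gap: 55.2
grasp_force: 0.0
```

Run:
```python
from h import *
a=[]
for c,(x,y) in (("scene",(160,150)),("side",(200,90))):
    im=manip.read_camera(c)[:,:,::-1]
    a.append(cv2.resize(im[y:y+100,x:x+80],None,fx=5,fy=5,interpolation=cv2.INTER_CUBIC))
cv2.imwrite("pics/end.png",np.hstack(a))
```

```text
(no output)
```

View pics/end.png

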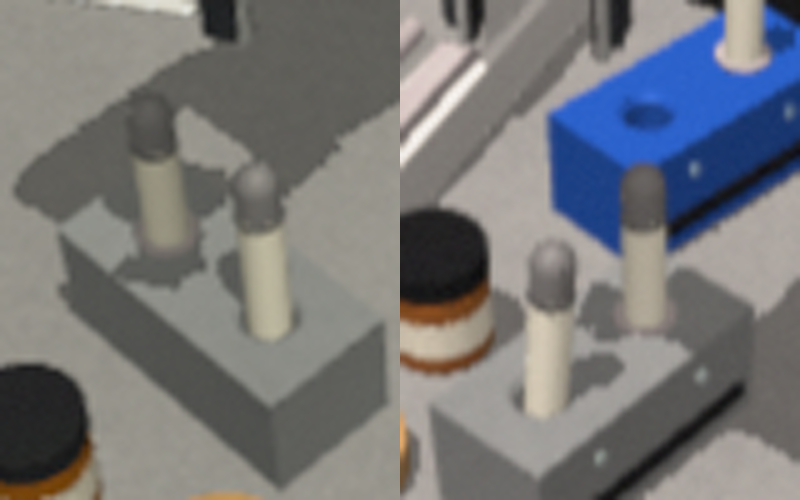

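The cartridge stands in the well: scene cap at (257,185) beside the neighbour's at (152,115), side caps at (152,264) and (244,188). I'll compare the two cap heights.

Run:
```python
from h import *
np.set_printoptions(precision=1,suppress=True)
f=lambda x,y,u,v:[(u+.5)/5-.5+x,(v+.5)/5-.5+y]
S=lambda u,v:("scene",f(160,150,u,v));D=lambda u,v:("side",f(200,90,u,v))
im=cv2.imread("pics/end.png")
for n,a,b in (("cap long",(257,184),(152,262)),("cap nb",(152,115),(243,188)),("seam long",(263,227),(151,300)),("seam nb",(158,155),(243,224))):
    print(n,tri([S(*a),D(*b)]))
# seam location: brightness jump along barrel centre lines
for n,o,(x0,y0),(x1,y1) in (("S long",0,(257,185),(268,310)),("S nb",0,(152,115),(164,230)),("D long",400,(152,264),(146,390)),("D nb",400,(243,188),(245,310))):
    t=np.linspace(-.45,1,300);g=[im[int(y0+(y1-y0)*k),int(o+x0+(x1-x0)*k)].astype(int).sum() for k in t]
    d=np.convolve(np.diff(g),np.ones(12),'valid');i=d[80:].argmax()+80+6;print(n,"seam y",round(y0+(y1-y0)*t[i],1), "x",round(x0+(x1-x0)*t[i],1))
```

```text
cap long (array([ 652.7, -127.6,  166.7]), [0.2, 0.2])
cap nb (array([ 637.8, -199.1,  165.6]), [0.2, 0.2])
seam long (array([ 654.9, -126.2,  139.5]), [1.9, 1.9])
seam nb (array([ 639.1, -199. ,  139. ]), [1.5, 1.5])
S long seam y 235.4 x 261.4
S nb seam y 164.2 x 157.1
D long seam y 315.5 x 149.5
D nb seam y 232.5 x 243.7
```

```bash
python3 -c "
from station import manip
print(manip.job_done())"
```

```text
the job is handed in; nothing more can be done
None
```

The job is handed in: the long cartridge is upright in the grey dock's well, pressed onto its hard stop (about 23 N at most) and released. Its cap measured within about 1 mm of its neighbour's height, with a lean of about 4°. The verdict wasn't shown, and I took no final picture of the rest, though I saw no sign of the short cartridge or a bystander being touched.

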